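# Glide check of the night's feeding syringes

### The job

Three washed amber feeding syringes stand in the drawer's rack with their plungers drawn up: check the glide of each by pushing its plunger down. One that runs freely is pushed fully home and stays in its place in the rack; if one stiffens part-way, do not force it, but stop there, lift that syringe out and set it nozzle-down in the yellow discard pot, its plunger left where it stopped. Leave everything else in the drawer where it is.

Things in the scene. Friction and masses are not known exactly. Their poses are not given: they have to be found in the camera images.
- rack: White plastic syringe rack, 72 x 250 mm, 72 mm high, fixed to the drawer floor (10 mm above the work surface). Origin: centre of its underside; y along the row, z up. Three places at y = +80, 0, -80 mm: a 32 mm hole in the upper plate (62 to 72 mm up) over a 15.5 mm wide, 10 mm deep nozzle cup with its floor 8 mm up. A syringe must be raised 66 mm to clear the plate.
- syringe_1: Opaque amber feeding syringe (60 ml class) standing nozzle-down in the rack's +y end, with its purple plunger drawn up. Origin at the foot of the nozzle, z up along the barrel. Nozzle 13 mm wide and 14 mm long, barrel 30 mm wide up to 122 mm above the origin, finger flange (24 x 50 mm, 3 mm thick, long way along its own y) at 118 mm. About 85 g in all. It has about 1 mm of play each way in its hole.
- thumb_1 (a point): Centre (half-way up) of the purple thumb disc on the plunger of syringe_1: disc 34 mm wide and 5 mm thick, so its top face is 2.5 mm above this point. Fully home, this point is 127.5 mm above the syringe's origin. The disc is for pressing; a syringe hung by its disc swings. The plunger slides in its barrel only when pushed or pulled with more than about 2 N.
- hold_1 (a point): Where to hold syringe_1: the centre of its barrel at flange height, 116 mm above its origin, axes as the syringe's. The barrel is 30 mm wide here and is clear on its +x and -x sides, where the flange does not stand out; fingers can come down from above past the thumb disc, whose top is 64 mm above this point when drawn up, 14 mm when home.
- plunger_1 (a joint): How far the plunger of syringe_1 is pushed in, m: 0 fully drawn up, 0.050 fully home against its stop. A sound plunger glides at a steady 2 to 4 N for the whole stroke and meets a hard stop only when home. One whose seal has perished feels the same at first, then somewhere past half-way, well over 10 mm short of home, the resistance climbs springily by about 1.5 N for each mm; eased off, it may creep back a few mm and stays there. From outside they look alike.
- syringe_2: Opaque amber feeding syringe (60 ml class) standing nozzle-down in the middle place, with its purple plunger drawn up. Origin at the foot of the nozzle, z up along the barrel. Nozzle 13 mm wide and 14 mm long, barrel 30 mm wide up to 122 mm above the origin, finger flange (24 x 50 mm, 3 mm thick, long way along its own y) at 118 mm. About 85 g in all. It has about 1 mm of play each way in its hole.
- thumb_2 (a point): Centre (half-way up) of the purple thumb disc on the plunger of syringe_2: disc 34 mm wide and 5 mm thick, so its top face is 2.5 mm above this point. Fully home, this point is 127.5 mm above the syringe's origin. The disc is for pressing; a syringe hung by its disc swings. The plunger slides in its barrel only when pushed or pulled with more than about 2 N.
- hold_2 (a point): Where to hold syringe_2: the centre of its barrel at flange height, 116 mm above its origin, axes as the syringe's. The barrel is 30 mm wide here and is clear on its +x and -x sides, where the flange does not stand out; fingers can come down from above past the thumb disc, whose top is 64 mm above this point when drawn up, 14 mm when home.
- plunger_2 (a joint): How far the plunger of syringe_2 is pushed in, m: 0 fully drawn up, 0.050 fully home against its stop. A sound plunger glides at a steady 2 to 4 N for the whole stroke and meets a hard stop only when home. One whose seal has perished feels the same at first, then somewhere past half-way, well over 10 mm short of home, the resistance climbs springily by about 1.5 N for each mm; eased off, it may creep back a few mm and stays there. From outside they look alike.
- syringe_3: Opaque amber feeding syringe (60 ml class) standing nozzle-down in the rack's -y end, with its purple plunger drawn up. Origin at the foot of the nozzle, z up along the barrel. Nozzle 13 mm wide and 14 mm long, barrel 30 mm wide up to 122 mm above the origin, finger flange (24 x 50 mm, 3 mm thick, long way along its own y) at 118 mm. About 85 g in all. It has about 1 mm of play each way in its hole.
- thumb_3 (a point): Centre (half-way up) of the purple thumb disc on the plunger of syringe_3: disc 34 mm wide and 5 mm thick, so its top face is 2.5 mm above this point. Fully home, this point is 127.5 mm above the syringe's origin. The disc is for pressing; a syringe hung by its disc swings. The plunger slides in its barrel only when pushed or pulled with more than about 2 N.
- hold_3 (a point): Where to hold syringe_3: the centre of its barrel at flange height, 116 mm above its origin, axes as the syringe's. The barrel is 30 mm wide here and is clear on its +x and -x sides, where the flange does not stand out; fingers can come down from above past the thumb disc, whose top is 64 mm above this point when drawn up, 14 mm when home.
- plunger_3 (a joint): How far the plunger of syringe_3 is pushed in, m: 0 fully drawn up, 0.050 fully home against its stop. A sound plunger glides at a steady 2 to 4 N for the whole stroke and meets a hard stop only when home. One whose seal has perished feels the same at first, then somewhere past half-way, well over 10 mm short of home, the resistance climbs springily by about 1.5 N for each mm; eased off, it may creep back a few mm and stays there. From outside they look alike.
- pot: Yellow open plastic discard pot, 84 mm wide at the rim tapering to 74 mm at the foot, 85 mm high, wall 3 mm, inner floor 4 mm above its origin, about 250 g, loose on the drawer floor. Origin at the centre of its underside, z up.
- beaker: Clear glass measuring beaker, 72 mm wide, 95 mm high, loose on the drawer floor, not part of the job. Origin at the centre of its underside.
- pill_case: Teal seven-day pill case, 150 x 36 x 24 mm, loose on the drawer floor, not part of the job. Origin at the centre of its underside.
- spoon_rest: Green ceramic spoon rest, dish 88 mm wide with a 34 mm wide handle, 11 mm high, loose on the drawer floor, not part of the job. Origin at the centre of its underside.
- bedpan_clip: Chrome bedpan clip, plate 30 x 60 mm with two sprung prongs 36 mm high, loose on the drawer floor, not part of the job. Origin at the centre of its underside.
- med_bottle: Brown medicine bottle with white cap, 44 mm wide, 95 mm high, loose on the drawer floor, not part of the job. Origin at the centre of its underside.
Mind the look-alikes: they are no part of the job. Leave any green look-alike of the syringe_2 alone.

How it is judged:
By the outcome, as a careful person would: the job done as asked, in the order asked, and still so for the second after the job is handed in, with the robot touching nothing.
It also fails if it takes over 66 s, if anything falls off the work surface, if the arm or the gripper's body presses on something with over 40 N, if the wrist force passes 120 N, or if a joint passes its speed limit or range.

### The arm

A 7-joint arm with a two-finger parallel gripper is mounted at the origin on the work surface. World frame = base frame: x ahead of the robot, y to its left, z up, the work surface at z = 0. Lengths are in m, angles in rad, forces in N, time in s.
With the tool pointing down it reaches from about 0.425 to 0.875 m from the base axis. Payload 9.9 kg.
Tool frame: the origin (TCP) lies between the finger pads; the fingertips stand r.finger_overhang ahead of it and the grasp point (between the pads) lies 3 mm ahead of it (r.finger_overhang is the distance from the TCP to the fingertips, in m); z points along the fingers, y is the line along which they close (so a half turn about z gives the same grasp; the last joint's range is limited). The gripper opens to 85 mm and grips with 20 to 120 N. Pads are 22 mm wide; open, the fingers measure 114 mm over their backs; the gripper's body (76 mm by 85 mm) begins 54 mm behind the grasp point. The pads swing forward as they close: fully open they stand 13 mm farther back than shut.
Start: joints at [1.214, 0.576, 0.025, 1.437, -0.015, 1.129, -0.057], TCP at [0.182, -0.65, 0.253] pointing down, gripper open.
Joint ranges: [-2.76, 2.76], [-0.34, 2.15], [-1.52, 1.57], [0.19, 2.46], [-1.09, 4.23], [0.17, 1.99], [-2.82, 2.82]. Speed limits (rad/s): [2.22, 2.22, 3.01, 3.01, 3.14, 3.14, 3.14].

### API

Orientations are given as a unit quaternion [x, y, z, w].
In Python, from cell import r gives the robot as it stands.
- The arm moves only by the tool servo_tool, never from a script. Its argument "steps" is a list of rows, each an object with "claw": the finger opening in m, from 0 to 0.0854; "xyz": the shift along the tool's x, y, z in m, a list of three; "angular": the turn, a rotation vector about the tool's x, y, z in rad, a list of three. In form: [{"claw": claw, "xyz": [x, y, z], "angular": [wx, wy, wz]}, ...]. A call has exactly 8 rows; each row shifts and turns the commanded pose from where the row before left it, along the tool's axes as they then stand; what a row does not reach is not made up. A row lasts 1/12 s, in which the tool goes at most 41.7 mm and 7.16 degrees, less where a joint would pass 70% of its speed; a pose out of reach is approached as far as the arm can. A call with a gripper value outside its range is refused whole. The fingers move at their own pace and stop on an object; "newtons" is the grip in N (left out, the last holds). Time passes only in rows, so rows that do not move let the fingers close, or fill a call up. It gives the time, the measured TCP pose, the force, the opening and the grip force at its end, in the units of the state.
- r.get_state(): the state, without advancing time (a new reading comes with each control period).
- r.grab_frame(name): name is "scene" or "top"; returns a dict with "frame" (480x640x3 uint8, red, green, blue), "depth" (480x640 float32, m along the optical axis (not along the pixel's ray), 0 where there is no reading), "vertical_fov" (degrees; the focal length in pixels is half the picture's height over the tangent of half this angle, whatever the lens; pixels are square), "cx", "cy" (the principal point, pixels), "origin" and "orientation" of the camera in the world. Camera axes: x right, y down, z forward; pixel columns grow to the right and rows downward; lengths in m; the calibration is good to about 2 mm. A picture is of the moment at which its call begins.
- r.close_job(): hands the job in; it is judged then, once.
The state is a dict: "time_s": time; "joint_pos": joint angles; "qvel": joint speeds; "joint_torque": joint torques, N m; "tcp_pos": TCP position; "eef_rot": TCP orientation; "wrist_force": force on the tool from outside, world axes, zero at the start; "ft_torque": the same for the moment, N m; "width": opening from 0.0 (shut) to 1.0 (fully open); "grip_force": force on a finger pad.
Only numpy, scipy, OpenCV 4.12 (cv2) and the standard library are available. Lean on these libraries where they do the work, as an engineer would, in place of code of your own. Each camera call takes 0.05 s, during which the arm holds its last target. There are 200 camera calls.

## Working session

There is one attempt and no reset: what is moved stays moved. The work goes in short steps, Python scripts to look and compute and a tool call to move; the robot and the scene stay as the last step left them, time stands still between calls to the robot, and variables do not carry over. Pictures are saved under pics/ and viewed, at most 10 in all, crops included, and the job is handed in when it is done.

Besides the shell and the picture viewer there is one more tool, called after "Emit:" in YAML: its name, and indented under it one key for each argument. servo_tool: Moves the arm, as the interface text tells. Its arguments: {"type":"object","properties":{"steps":{"type":"array","items":{"type":"object","properties":{"claw":{"type":"number"},"xyz":{"type":"array","items":{"type":"number"}},"angular":{"type":"array","items":{"type":"number"}}}}},"newtons":{"type":"number"}},"required":["steps"]}

```bash
mkdir -p pics; ls
cat > h.py <<'E'
import numpy as np, cv2
from scipy.spatial.transform import Rotation as R
from cell import r
def cloud(f):
    H,W=f["depth"].shape; fl=H/2/np.tan(np.radians(f["vertical_fov"])/2)
    v,u=np.mgrid[:H,:W]; d=f["depth"]
    P=np.stack([(u-f["cx"])/fl*d,(v-f["cy"])/fl*d,d],-1)
    q=f["orientation"]
    return P@R.from_quat(q).as_matrix().T+np.array(f["origin"])
E
python3 - <<'E'
from h import *
for n in("scene","top"):
    f=r.grab_frame(n); cv2.imwrite(f"pics/{n}0.png",f["frame"][...,::-1])
    np.savez(f"{n}0.npz",P=cloud(f),rgb=f["frame"]); print(n,f["origin"],f["orientation"],f["vertical_fov"],f["cx"],f["cy"])
print(r.get_state(),r.finger_overhang)
E
```

```text
pics
scene [1.05235236 0.12125306 0.72646824] [ 0.57067889  0.72740247 -0.30629612 -0.22670232] 57.17089770285368 311.3162625645089 237.43914574320186
top [ 0.44121501 -0.03086598  1.28342956] [ 0.71287343 -0.70051172  0.02118078 -0.02541992] 48.08936807677915 316.88790863285936 241.81202020721398
{'time_s': 0.1, 'joint_pos': array([ 1.21419219,  0.57643472,  0.0248195 ,  1.4378225 , -0.01496876,
        1.12900205, -0.05652696]), 'qvel': array([ 0.00064959, -0.00048598, -0.00111562, -0.00346072, -0.0013699 ,
       -0.00059243,  0.00108881]), 'joint_torque': array([ 5.75875209e-03, -7.67298102e+01,  2.25811511e+00, -2.86607033e+01,
        1.60423969e-02,  8.48506432e-03,  8.30547970e-05]), 'tcp_pos': array([ 0.18178142, -0.6496746 ,  0.25253773]), 'eef_rot': array([ 9.90708504e-01,  1.36000409e-01, -1.44410301e-04, -7.27007308e-04]), 'wrist_force': array([ 0.45118745,  0.66501094, -0.11154084]), 'ft_torque': array([ 0.03449324, -0.03862015, -0.02300641]), 'grip_force': 0.0, 'width': 0.9974080959197399} 0.022
```

View pics/scene0.png

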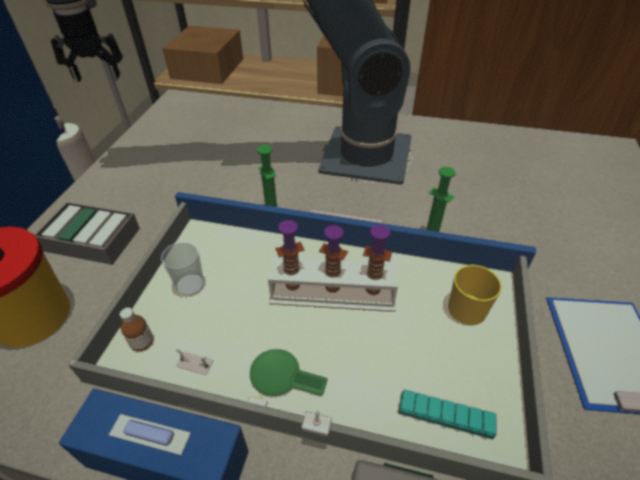

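View pics/top0.png

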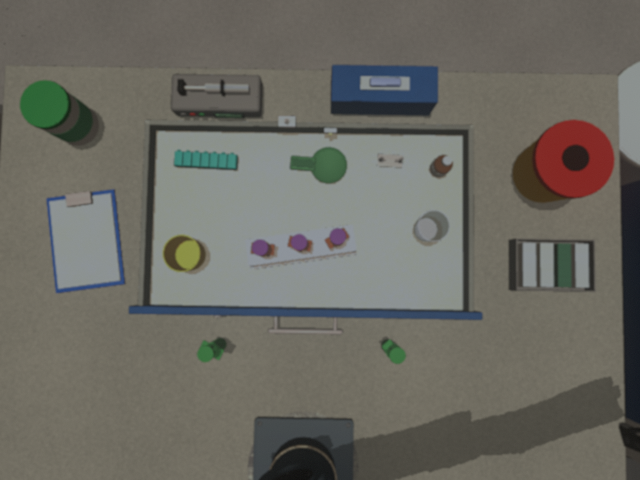

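The scene view shows the purple discs at (289,229), (333,234), (379,234), in the top view at (338,237), (299,242), (262,247). They stand in the white rack, and the pot is at top (185,254). Things that could be mistaken for them: the green syringes at top (207,350) and (395,352), outside the drawer; the grey syringe at (225,88); the brown bottle at (441,165); and for the pot, the yellow bin at scene (20,290). I choose the three with purple discs in the rack.

Run:
```python
from h import *
def blobs(m,amin):
    n,l,s,c=cv2.connectedComponentsWithStats(m.astype(np.uint8)); return [(l==i) for i in range(1,n) if s[i,4]>=amin]
for n in("top","scene"):
    D=np.load(n+"0.npz");P=D["P"];rgb=D["rgb"];h=cv2.cvtColor(rgb,cv2.COLOR_RGB2HSV);H,S,V=[h[...,i].astype(int) for i in range(3)]
    print(n)
    for b in blobs((H>125)&(H<160)&(S>80)&(P[...,2]>.08),40):
        q=P[b];z=np.percentile(q[:,2],85);t=q[abs(q[:,2]-z)<.007]
        print(" disc",np.argwhere(b).mean(0).round(0)[::-1],len(t),"z",z.round(4),"mid",((t.max(0)+t.min(0))/2).round(4),"mean",t.mean(0).round(4),"ext",np.ptp(t,axis=0).round(3))
    for b in blobs(((H<16)|(H>170))&(S>110)&(P[...,2]>.08)&(P[...,0]>.3)&(P[...,0]<.8)&(abs(P[...,1])<.3),20):
        q=P[b];t=q[(q[:,2]>.125)&(q[:,2]<.155)]
        if len(t)>10:
            rc=cv2.minAreaRect((t[:,:2]*1000).astype(np.float32)); print(" flange",len(t),t.mean(0).round(4),"z",np.percentile(t[:,2],[10,50,90]).round(4),rc)
    y=(H>18)&(H<35)&(S>120)&(P[...,0]>.3)&(P[...,0]<.8)&(P[...,1]>.05)&(P[...,1]<.5)
    q=P[y&(P[...,2]>.082)];print(" pot rim",len(q),cv2.minEnclosingCircle((q[:,:2]*1000).astype(np.float32)) if len(q)>5 else 0,q[:,2].max() if len(q) else 0)
    y=(P[...,2]>.074)&(P[...,2]<.09)&(S<60)&(P[...,0]>.35)&(P[...,0]<.7)&(abs(P[...,1])<.25)
    q=P[y];bb=[P[b] for b in blobs(y,100)]
    for q in bb: print(" plate",len(q),q.mean(0).round(3),cv2.minAreaRect((q[:,:2]*1000).astype(np.float32)))
    b=P[(H>100)&(H<125)&(S>100)&(P[...,0]<.45)&(P[...,0]>.2)&(abs(P[...,1])<.4)];print(" blue wall",b[:,2].max().round(3),b[:,0].max().round(3))
D=np.load("scene0.npz")["rgb"][190:320,240:420];cv2.imwrite("pics/crop.png",cv2.resize(D,None,fx=4,fy=4,interpolation=2)[...,::-1])
```

```text
top
 disc [338. 236.] 164 z 0.1977 mid [ 0.5253 -0.0663  0.1968] mean [ 0.5253 -0.0653  0.1954] ext [0.029 0.029 0.012]
 disc [298. 242.] 168 z 0.1899 mid [0.5125 0.0139 0.1879] mean [0.5126 0.0141 0.1879] ext [0.029 0.031 0.009]
 disc [260. 247.] 166 z 0.1961 mid [0.4997 0.0918 0.1944] mean [0.4998 0.0921 0.1939] ext [0.027 0.029 0.01 ]
 flange 27 [ 0.5154 -0.0494  0.1394] z [0.1376 0.1391 0.1417] ((515.10595703125, -49.33074188232422), (18.222793579101562, 5.955594062805176), 32.81031036376953)
 pot rim 69 ((489.9637145996094, 276.4544982910156), 40.450557708740234) 0.10152448011746418
 plate 1945 [0.511 0.014 0.083] ((513.8358154296875, 14.89605712890625), (60.20204544067383, 244.13339233398438), 9.124914169311523)
 blue wall 1.283 0.441
scene
 disc [288. 232.] 223 z 0.1952 mid [ 0.5272 -0.0649  0.1938] mean [ 0.5275 -0.0645  0.1943] ext [0.036 0.033 0.007]
 disc [333. 236.] 232 z 0.1879 mid [0.513  0.0135 0.1856] mean [0.5151 0.0139 0.1869] ext [0.035 0.034 0.008]
 disc [379. 238.] 235 z 0.194 mid [0.5012 0.0922 0.1922] mean [0.5026 0.0926 0.1931] ext [0.035 0.033 0.009]
 flange 198 [ 0.5324 -0.0633  0.137 ] z [0.1299 0.1381 0.14  ] ((529.6195068359375, -63.82455062866211), (25.731801986694336, 45.98553466796875), 32.73594284057617)
 flange 206 [0.5196 0.0149 0.1371] z [0.1305 0.1384 0.1402] ((517.4215087890625, 12.834012985229492), (46.552696228027344, 26.742643356323242), 79.22259521484375)
 flange 227 [0.506  0.0928 0.1372] z [0.1315 0.1383 0.14  ] ((503.4339599609375, 92.08087158203125), (46.69864273071289, 29.39189910888672), 87.46786499023438)
 pot rim 560 ((490.60577392578125, 277.16680908203125), 42.436317443847656) 0.09774679547460396
 plate 2625 [0.52  0.016 0.082] ((513.254638671875, 13.518577575683594), (63.56038284301758, 244.2697296142578), 9.128952026367188)
 blue wall 0.082 0.376
```

View pics/crop.png

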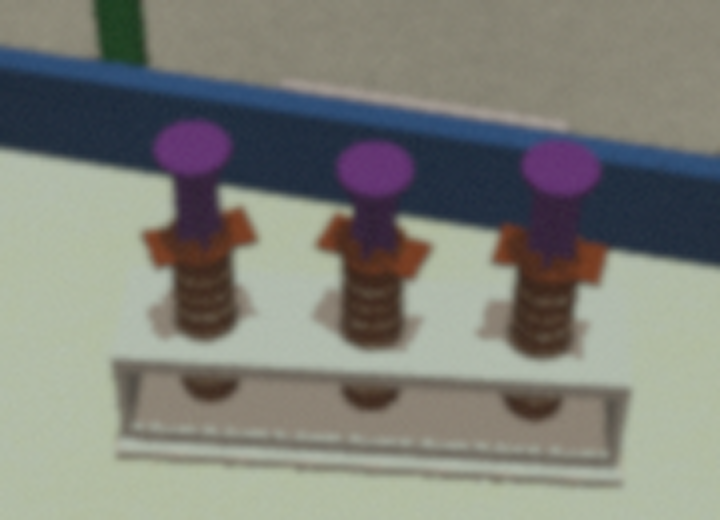

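The crop confirms the choice: three amber syringes with purple discs in the white rack, flanges at about +33°, −11° and −2.5° for syringes 3, 2 and 1. I turn the tool first so its x = world y and its y = world x, then approach syringe 3.

Emit:
servo_tool:
  steps:
    - {"claw":0,"xyz":[0,0,0],"angular":[0,0,-0.12]}
    - {"claw":0,"xyz":[0,0,0],"angular":[0,0,-0.12]}
    - {"claw":0,"xyz":[0,0,0],"angular":[0,0,-0.12]}
    - {"claw":0,"xyz":[0,0,0],"angular":[0,0,-0.12]}
    - {"claw":0,"xyz":[0,0,0],"angular":[0,0,-0.12]}
    - {"claw":0,"xyz":[0,0,0],"angular":[0,0,-0.12]}
    - {"claw":0,"xyz":[0,0,0],"angular":[0,0,-0.12]}
    - {"claw":0,"xyz":[0,0,0],"angular":[0,0,-0.12]}
  newtons: 30

```text
time_s: 0.77
tcp_pos: [0.1818, -0.6498, 0.2528]
eef_rot: [0.814, 0.581, 0.0, -0.0]
wrist_force: [0.2, 0.4, -0.9]
width: -0.004
grip_force: 0.0
```

Emit:
servo_tool:
  steps:
    - {"claw":0,"xyz":[0,0,0],"angular":[0,0,-0.11]}
    - {"claw":0,"xyz":[0,0,0],"angular":[0,0,-0.11]}
    - {"claw":0,"xyz":[0,0,0],"angular":[0,0,-0.111]}
    - {"claw":0,"xyz":[0.034,0.02,0],"angular":[0,0,0]}
    - {"claw":0,"xyz":[0.034,0.02,0],"angular":[0,0,0]}
    - {"claw":0,"xyz":[0.034,0.02,0],"angular":[0,0,0]}
    - {"claw":0,"xyz":[0.034,0.02,0],"angular":[0,0,0]}
    - {"claw":0,"xyz":[0.034,0.02,0],"angular":[0,0,0]}

```text
time_s: 1.43
tcp_pos: [0.2834, -0.4789, 0.253]
eef_rot: [0.71, 0.704, 0.0, -0.0]
wrist_force: [1.3, -0.5, -0.4]
width: -0.001
grip_force: 0.0
```

Emit:
servo_tool:
  steps:
    - {"claw":0,"xyz":[0.034,0.02,0],"angular":[0,0,0]}
    - {"claw":0,"xyz":[0.034,0.02,0],"angular":[0,0,0]}
    - {"claw":0,"xyz":[0.034,0.02,0],"angular":[0,0,0]}
    - {"claw":0,"xyz":[0.034,0.02,0],"angular":[0,0,0]}
    - {"claw":0,"xyz":[0.034,0.02,0],"angular":[0,0,0]}
    - {"claw":0,"xyz":[0.034,0.02,0],"angular":[0,0,0]}
    - {"claw":0,"xyz":[0.034,0.02,0],"angular":[0,0,0]}
    - {"claw":0,"xyz":[0.034,0.02,0],"angular":[0,0,0]}

```text
time_s: 2.1
tcp_pos: [0.4454, -0.2081, 0.2533]
eef_rot: [0.71, 0.705, -0.0, -0.0]
wrist_force: [0.7, -0.8, 0.6]
width: -0.002
grip_force: 0.0
```

Emit:
servo_tool:
  steps:
    - {"claw":0,"xyz":[0.0285,0.016,0],"angular":[0,0,0]}
    - {"claw":0,"xyz":[0.0285,0.016,0],"angular":[0,0,0]}
    - {"claw":0,"xyz":[0.0285,0.016,0],"angular":[0,0,0]}
    - {"claw":0,"xyz":[0.0285,0.016,0],"angular":[0,0,0]}
    - {"claw":0,"xyz":[0.0285,0.0155,0],"angular":[0,0,0]}
    - {"claw":0,"xyz":[0,0,0.01],"angular":[0,0,0]}
    - {"claw":0,"xyz":[0,0,0.01],"angular":[0,0,0]}
    - {"claw":0,"xyz":[0,0,0.005],"angular":[0,0,0]}

```text
time_s: 2.77
tcp_pos: [0.5245, -0.0684, 0.2266]
eef_rot: [0.709, 0.705, -0.001, -0.001]
wrist_force: [-1.4, 0.1, 0.2]
width: 0.001
grip_force: 0.0
```

Emit:
servo_tool:
  steps:
    - {"claw":0,"xyz":[0.002,0.0015,0.003],"angular":[0,0,0]}
    - {"claw":0,"xyz":[0,0,0.004],"angular":[0,0,0]}
    - {"claw":0,"xyz":[0,0,0.004],"angular":[0,0,0]}
    - {"claw":0,"xyz":[0,0,0.004],"angular":[0,0,0]}
    - {"claw":0,"xyz":[0,0,0.004],"angular":[0,0,0]}
    - {"claw":0,"xyz":[0,0,0.004],"angular":[0,0,0]}
    - {"claw":0,"xyz":[0,0,0.003],"angular":[0,0,0]}
    - {"claw":0,"xyz":[0,0,0.002],"angular":[0,0,0]}

```text
time_s: 3.43
tcp_pos: [0.5269, -0.066, 0.2]
eef_rot: [0.71, 0.705, -0.0, -0.0]
wrist_force: [1.1, -1.0, 4.0]
width: -0.003
grip_force: 1.5
```

Emit:
servo_tool:
  steps:
    - {"claw":0,"xyz":[0,0,0.0005],"angular":[0,0,0]}
    - {"claw":0,"xyz":[0,0,0.0005],"angular":[0,0,0]}
    - {"claw":0,"xyz":[0,0,0.0005],"angular":[0,0,0]}
    - {"claw":0,"xyz":[0,0,0.0005],"angular":[0,0,0]}
    - {"claw":0,"xyz":[0,0,0.0005],"angular":[0,0,0]}
    - {"claw":0,"xyz":[0,0,0.0005],"angular":[0,0,0]}
    - {"claw":0,"xyz":[0,0,0.0005],"angular":[0,0,0]}
    - {"claw":0,"xyz":[0,0,0.0005],"angular":[0,0,0]}

```text
time_s: 4.1
tcp_pos: [0.527, -0.0659, 0.1963]
eef_rot: [0.71, 0.705, 0.0, 0.0]
wrist_force: [0.4, -0.8, 2.9]
width: -0.002
grip_force: 1.4
```

```bash
python3 -c "
from h import *
for i in range(3): print(r.get_state()['wrist_force'].round(2), r.get_state()['tcp_pos'].round(4))"
```

```text
[ 0.42 -0.85  2.86] [ 0.527  -0.0659  0.1963]
[ 0.42 -0.85  2.86] [ 0.527  -0.0659  0.1963]
[ 0.42 -0.85  2.86] [ 0.527  -0.0659  0.1963]
```

Emit:
servo_tool:
  steps:
    - {"claw":0,"xyz":[0,0,0.0005],"angular":[0,0,0]}
    - {"claw":0,"xyz":[0,0,0.0005],"angular":[0,0,0]}
    - {"claw":0,"xyz":[0,0,0.0005],"angular":[0,0,0]}
    - {"claw":0,"xyz":[0,0,0.0005],"angular":[0,0,0]}
    - {"claw":0,"xyz":[0,0,0.0005],"angular":[0,0,0]}
    - {"claw":0,"xyz":[0,0,0.0005],"angular":[0,0,0]}
    - {"claw":0,"xyz":[0,0,0.0005],"angular":[0,0,0]}
    - {"claw":0,"xyz":[0,0,0.0005],"angular":[0,0,0]}

```text
time_s: 4.77
tcp_pos: [0.527, -0.0659, 0.1923]
eef_rot: [0.71, 0.705, 0.0, 0.0]
wrist_force: [-1.7, -0.7, 2.1]
width: -0.003
grip_force: 1.4
```

Emit:
servo_tool:
  steps:
    - {"claw":0,"xyz":[0,0,0.0005],"angular":[0,0,0]}
    - {"claw":0,"xyz":[0,0,0.0005],"angular":[0,0,0]}
    - {"claw":0,"xyz":[0,0,0.0005],"angular":[0,0,0]}
    - {"claw":0,"xyz":[0,0,0.0005],"angular":[0,0,0]}
    - {"claw":0,"xyz":[0,0,0.0005],"angular":[0,0,0]}
    - {"claw":0,"xyz":[0,0,0.0005],"angular":[0,0,0]}
    - {"claw":0,"xyz":[0,0,0.0005],"angular":[0,0,0]}
    - {"claw":0,"xyz":[0,0,0.0005],"angular":[0,0,0]}

```text
time_s: 5.43
tcp_pos: [0.527, -0.0659, 0.1882]
eef_rot: [0.71, 0.705, 0.0, -0.0]
wrist_force: [-0.7, -0.4, 2.5]
width: -0.001
grip_force: 1.4
```

Emit:
servo_tool:
  steps:
    - {"claw":0,"xyz":[0,0,0.0005],"angular":[0,0,0]}
    - {"claw":0,"xyz":[0,0,0.0005],"angular":[0,0,0]}
    - {"claw":0,"xyz":[0,0,0.0005],"angular":[0,0,0]}
    - {"claw":0,"xyz":[0,0,0.0005],"angular":[0,0,0]}
    - {"claw":0,"xyz":[0,0,0.0005],"angular":[0,0,0]}
    - {"claw":0,"xyz":[0,0,0.0005],"angular":[0,0,0]}
    - {"claw":0,"xyz":[0,0,0.0005],"angular":[0,0,0]}
    - {"claw":0,"xyz":[0,0,0.0005],"angular":[0,0,0]}

```text
time_s: 6.1
tcp_pos: [0.527, -0.066, 0.1843]
eef_rot: [0.71, 0.705, 0.0, 0.0]
wrist_force: [-0.3, 0.2, 3.5]
width: -0.003
grip_force: 1.4
```

Emit:
servo_tool:
  steps:
    - {"claw":0,"xyz":[0,0,0.0005],"angular":[0,0,0]}
    - {"claw":0,"xyz":[0,0,0.0005],"angular":[0,0,0]}
    - {"claw":0,"xyz":[0,0,0.0005],"angular":[0,0,0]}
    - {"claw":0,"xyz":[0,0,0.0005],"angular":[0,0,0]}
    - {"claw":0,"xyz":[0,0,0.0005],"angular":[0,0,0]}
    - {"claw":0,"xyz":[0,0,0.0005],"angular":[0,0,0]}
    - {"claw":0,"xyz":[0,0,0],"angular":[0,0,0]}
    - {"claw":0,"xyz":[0,0,0],"angular":[0,0,0]}

```text
time_s: 6.77
tcp_pos: [0.5269, -0.066, 0.1812]
eef_rot: [0.71, 0.705, -0.0, -0.0]
wrist_force: [1.0, 0.1, 1.2]
width: 0.008
grip_force: 0.8
```

Emit:
servo_tool:
  steps:
    - {"claw":0,"xyz":[0,0,0.0005],"angular":[0,0,0]}
    - {"claw":0,"xyz":[0,0,0.0005],"angular":[0,0,0]}
    - {"claw":0,"xyz":[0,0,0.0005],"angular":[0,0,0]}
    - {"claw":0,"xyz":[0,0,0.0005],"angular":[0,0,0]}
    - {"claw":0,"xyz":[0,0,0.0005],"angular":[0,0,0]}
    - {"claw":0,"xyz":[0,0,0.0005],"angular":[0,0,0]}
    - {"claw":0,"xyz":[0,0,0.0005],"angular":[0,0,0]}
    - {"claw":0,"xyz":[0,0,0.0005],"angular":[0,0,0]}

```text
time_s: 7.43
tcp_pos: [0.527, -0.066, 0.1773]
eef_rot: [0.71, 0.705, 0.0, 0.0]
wrist_force: [-0.5, 0.1, 3.1]
width: -0.0
grip_force: 1.4
```

Emit:
servo_tool:
  steps:
    - {"claw":0,"xyz":[0,0,0.001],"angular":[0,0,0]}
    - {"claw":0,"xyz":[0,0,0.001],"angular":[0,0,0]}
    - {"claw":0,"xyz":[0,0,0.001],"angular":[0,0,0]}
    - {"claw":0,"xyz":[0,0,0.001],"angular":[0,0,0]}
    - {"claw":0,"xyz":[0,0,0.001],"angular":[0,0,0]}
    - {"claw":0,"xyz":[0,0,0.001],"angular":[0,0,0]}
    - {"claw":0,"xyz":[0,0,0.001],"angular":[0,0,0]}
    - {"claw":0,"xyz":[0,0,0.001],"angular":[0,0,0]}

```text
time_s: 8.1
tcp_pos: [0.5277, -0.0659, 0.1699]
eef_rot: [0.71, 0.705, 0.001, 0.001]
wrist_force: [-0.6, -0.4, 17.5]
width: -0.004
grip_force: 8.8
```

Syringe 3 ran freely and met its hard stop at home height. I move to syringe 2.

Emit:
servo_tool:
  steps:
    - {"claw":0,"xyz":[0,0,-0.03],"angular":[0,0,0]}
    - {"claw":0,"xyz":[0,0,-0.028],"angular":[0,0,0]}
    - {"claw":0,"xyz":[0.0265,-0.005,0],"angular":[0,0,0]}
    - {"claw":0,"xyz":[0.0265,-0.005,0],"angular":[0,0,0]}
    - {"claw":0,"xyz":[0.0265,-0.005,0],"angular":[0,0,0]}
    - {"claw":0,"xyz":[0,0,0],"angular":[0,0,0]}
    - {"claw":0,"xyz":[0,0,0.006],"angular":[0,0,0]}
    - {"claw":0,"xyz":[0,0,0.006],"angular":[0,0,0]}

```text
time_s: 8.77
tcp_pos: [0.5125, 0.0132, 0.2147]
eef_rot: [0.71, 0.705, -0.0, 0.0]
wrist_force: [-0.1, 0.3, 0.4]
width: -0.002
grip_force: 0.0
```

Emit:
servo_tool:
  steps:
    - {"claw":0,"xyz":[0,0,0.0025],"angular":[0,0,0]}
    - {"claw":0,"xyz":[0,0,0.0025],"angular":[0,0,0]}
    - {"claw":0,"xyz":[0,0,0.0025],"angular":[0,0,0]}
    - {"claw":0,"xyz":[0,0,0.002],"angular":[0,0,0]}
    - {"claw":0,"xyz":[0,0,0.002],"angular":[0,0,0]}
    - {"claw":0,"xyz":[0,0,0.002],"angular":[0,0,0]}
    - {"claw":0,"xyz":[0,0,0.0015],"angular":[0,0,0]}
    - {"claw":0,"xyz":[0,0,0.001],"angular":[0,0,0]}

```text
time_s: 9.43
tcp_pos: [0.5126, 0.0136, 0.1992]
eef_rot: [0.71, 0.705, 0.0, 0.0]
wrist_force: [0.4, -0.4, 2.0]
width: -0.001
grip_force: 1.3
```

Emit:
servo_tool:
  steps:
    - {"claw":0,"xyz":[0,0,0.0005],"angular":[0,0,0]}
    - {"claw":0,"xyz":[0,0,0.0005],"angular":[0,0,0]}
    - {"claw":0,"xyz":[0,0,0.0005],"angular":[0,0,0]}
    - {"claw":0,"xyz":[0,0,0.0005],"angular":[0,0,0]}
    - {"claw":0,"xyz":[0,0,0.0005],"angular":[0,0,0]}
    - {"claw":0,"xyz":[0,0,0.0005],"angular":[0,0,0]}
    - {"claw":0,"xyz":[0,0,0.0005],"angular":[0,0,0]}
    - {"claw":0,"xyz":[0,0,0.0005],"angular":[0,0,0]}

```text
time_s: 10.1
tcp_pos: [0.5125, 0.0137, 0.1953]
eef_rot: [0.71, 0.705, 0.0, 0.0]
wrist_force: [-0.2, -0.6, 2.4]
width: -0.001
grip_force: 1.2
```

Emit:
servo_tool:
  steps:
    - {"claw":0,"xyz":[0,0,0.0005],"angular":[0,0,0]}
    - {"claw":0,"xyz":[0,0,0.0005],"angular":[0,0,0]}
    - {"claw":0,"xyz":[0,0,0.0005],"angular":[0,0,0]}
    - {"claw":0,"xyz":[0,0,0.0005],"angular":[0,0,0]}
    - {"claw":0,"xyz":[0,0,0.0005],"angular":[0,0,0]}
    - {"claw":0,"xyz":[0,0,0.0005],"angular":[0,0,0]}
    - {"claw":0,"xyz":[0,0,0.0005],"angular":[0,0,0]}
    - {"claw":0,"xyz":[0,0,0.0005],"angular":[0,0,0]}

```text
time_s: 10.77
tcp_pos: [0.5125, 0.0137, 0.1913]
eef_rot: [0.71, 0.705, 0.0, -0.0]
wrist_force: [-0.7, 0.5, 2.1]
width: -0.001
grip_force: 1.2
```

Emit:
servo_tool:
  steps:
    - {"claw":0,"xyz":[0,0,0.0005],"angular":[0,0,0]}
    - {"claw":0,"xyz":[0,0,0.0005],"angular":[0,0,0]}
    - {"claw":0,"xyz":[0,0,0.0005],"angular":[0,0,0]}
    - {"claw":0,"xyz":[0,0,0.0005],"angular":[0,0,0]}
    - {"claw":0,"xyz":[0,0,0.0005],"angular":[0,0,0]}
    - {"claw":0,"xyz":[0,0,0.0005],"angular":[0,0,0]}
    - {"claw":0,"xyz":[0,0,0.0005],"angular":[0,0,0]}
    - {"claw":0,"xyz":[0,0,0.0005],"angular":[0,0,0]}

```text
time_s: 11.43
tcp_pos: [0.5125, 0.0137, 0.1872]
eef_rot: [0.71, 0.705, -0.0, -0.0]
wrist_force: [-1.4, 0.3, 1.8]
width: 0.001
grip_force: 1.2
```

Emit:
servo_tool:
  steps:
    - {"claw":0,"xyz":[0,0,0.0005],"angular":[0,0,0]}
    - {"claw":0,"xyz":[0,0,0.0005],"angular":[0,0,0]}
    - {"claw":0,"xyz":[0,0,0.0005],"angular":[0,0,0]}
    - {"claw":0,"xyz":[0,0,0.0005],"angular":[0,0,0]}
    - {"claw":0,"xyz":[0,0,0.0005],"angular":[0,0,0]}
    - {"claw":0,"xyz":[0,0,0.0005],"angular":[0,0,0]}
    - {"claw":0,"xyz":[0,0,0.0005],"angular":[0,0,0]}
    - {"claw":0,"xyz":[0,0,0.0005],"angular":[0,0,0]}

```text
time_s: 12.1
tcp_pos: [0.5129, 0.0137, 0.1836]
eef_rot: [0.71, 0.705, 0.0, 0.0]
wrist_force: [-0.7, 0.4, 6.9]
width: -0.0
grip_force: 3.8
```

Syringe 2 stiffened: about 7 N, with pad load up threefold, about 13.6 mm short of home. I stop there, rise, open, and check the flange heading before gripping.

Emit:
servo_tool:
  steps:
    - {"claw":0,"xyz":[0,0,-0.015],"angular":[0,0,0]}
    - {"claw":0.085,"xyz":[0,0,-0.025],"angular":[0,0,0]}
    - {"claw":0.085,"xyz":[0,0,-0.025],"angular":[0,0,0.06]}
    - {"claw":0.085,"xyz":[0,0,-0.01],"angular":[0,0,0.06]}
    - {"claw":0.085,"xyz":[0,0,0],"angular":[0,0,0.06]}
    - {"claw":0.085,"xyz":[0,0,0],"angular":[0,0,0]}
    - {"claw":0.085,"xyz":[0,0,0],"angular":[0,0,0]}
    - {"claw":0.085,"xyz":[0,0,0],"angular":[0,0,0]}

```text
time_s: 12.77
tcp_pos: [0.5121, 0.0136, 0.2576]
eef_rot: [0.769, 0.639, -0.001, -0.0]
wrist_force: [-0.2, -0.4, 0.0]
width: 0.972
grip_force: 0.0
```

Run:
```python
from h import *
f=r.grab_frame("scene");P=cloud(f);h=cv2.cvtColor(f["frame"],cv2.COLOR_RGB2HSV);H,S,V=[h[...,i].astype(int) for i in range(3)]
cv2.imwrite("pics/s1.png",cv2.resize(f["frame"][150:330,220:440],None,fx=3,fy=3,interpolation=2)[...,::-1])
box=(P[...,0]>.4)&(P[...,0]<.65)
for y0 in(-.066,.0137,.092):
    b=box&(abs(P[...,1]-y0)<.038)
    q=P[b&(H>125)&(H<160)&(S>80)&(P[...,2]>.08)];z=np.percentile(q[:,2],85);t=q[q[:,2]>z-.006];print("disc z",z.round(4),((t.max(0)+t.min(0))/2).round(4))
    q=P[b&((H<16)|(H>170))&(S>110)&(P[...,2]>.1345)&(P[...,2]<.145)]
    print("flange",cv2.minAreaRect((q[:,:2]*1000).astype(np.float32)),q[q[:,1].argmax()].round(4),q[q[:,1].argmin()].round(4))
    q=P[b&((H<16)|(H>170))&(S>90)&(P[...,2]>.09)&(P[...,2]<.13)];print("barrel y",((q[:,1].max()+q[:,1].min())/2).round(4),"xmax",np.percentile(q[:,0],95).round(4))
s=r.get_state();print(s["tcp_pos"],s["eef_rot"])
```

```text
disc z 0.1492 [ 0.5269 -0.0649  0.1479]
flange ((529.9107666015625, -63.76991271972656), (27.143028259277344, 46.27290344238281), 31.280990600585938) [ 0.5233 -0.0425  0.1397] [ 0.5293 -0.0888  0.1373]
barrel y -0.0628 xmax 0.5412
disc z 0.1643 [0.5137 0.0138 0.1623]
flange ((517.3036499023438, 12.728267669677734), (46.80045700073242, 24.81396484375), 82.46578979492188) [0.5116 0.0371 0.1389] [ 0.5168 -0.0102  0.1381]
barrel y 0.0159 xmax 0.5286
disc z 0.194 [0.5123 0.0861 0.379 ]
flange ((503.5715026855469, 92.0538101196289), (46.50071716308594, 29.945919036865234), 86.49514770507812) [0.5016 0.1155 0.1398] [0.5036 0.0688 0.1383]
barrel y 0.092 xmax 0.5159
[0.51214535 0.01361337 0.25765073] [ 7.69472224e-01  6.38679931e-01 -5.11734430e-04 -4.24607685e-04]
```

View pics/s1.png

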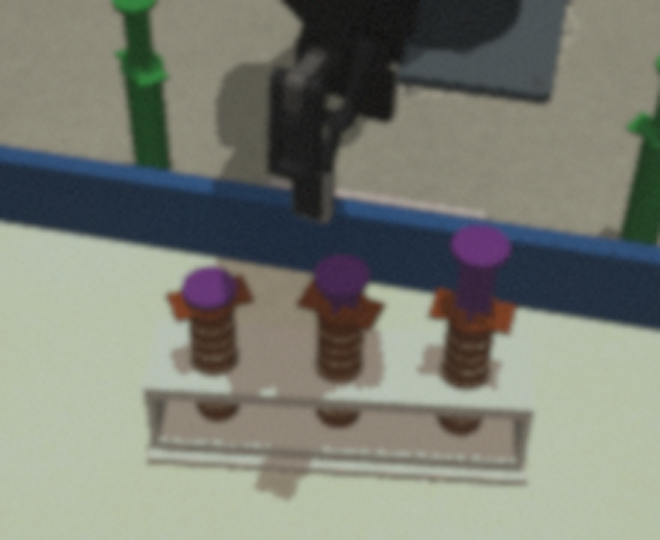

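Crop shows syringe 3 home at (208,287), syringe 2 part-in at (340,275), and syringe 1 drawn up at (481,245). The gripper is open above syringe 2 and aligned, so I descend.

Emit:
servo_tool:
  steps:
    - {"claw":0.085,"xyz":[0,0.001,0.02],"angular":[0,0,0]}
    - {"claw":0.085,"xyz":[0,0,0.02],"angular":[0,0,0]}
    - {"claw":0.085,"xyz":[0,0,0.02],"angular":[0,0,0]}
    - {"claw":0.085,"xyz":[0,0,0.02],"angular":[0,0,0]}
    - {"claw":0.085,"xyz":[0,0,0.02],"angular":[0,0,0]}
    - {"claw":0.085,"xyz":[0,0,0.015],"angular":[0,0,0]}
    - {"claw":0.085,"xyz":[0,0,0.008],"angular":[0,0,0]}
    - {"claw":0.085,"xyz":[0,0,0],"angular":[0,0,0]}

```text
time_s: 13.48
tcp_pos: [0.5124, 0.0134, 0.1335]
eef_rot: [0.77, 0.638, -0.001, -0.001]
wrist_force: [0.7, 0.6, -0.1]
width: 0.996
grip_force: 0.0
```

Emit:
servo_tool:
  steps:
    - {"claw":0.02,"xyz":[0,0,0],"angular":[0,0,0]}
    - {"claw":0.02,"xyz":[0,0,0],"angular":[0,0,0]}
    - {"claw":0.02,"xyz":[0,0,0],"angular":[0,0,0]}
    - {"claw":0.02,"xyz":[0,0,0],"angular":[0,0,0]}
    - {"claw":0.02,"xyz":[0,0,0],"angular":[0,0,0]}
    - {"claw":0.02,"xyz":[0,0,0],"angular":[0,0,0]}
    - {"claw":0.02,"xyz":[0,0,0],"angular":[0,0,0]}
    - {"claw":0.02,"xyz":[0,0,0],"angular":[0,0,0]}
  newtons: 30

```text
time_s: 14.15
tcp_pos: [0.514, 0.0136, 0.136]
eef_rot: [0.77, 0.638, 0.001, 0.0]
wrist_force: [0.2, 0.4, 5.7]
width: 0.337
grip_force: 29.2
```

Emit:
servo_tool:
  steps:
    - {"claw":0.02,"xyz":[0,0,-0.01],"angular":[0,0,0]}
    - {"claw":0.02,"xyz":[0,0,-0.02],"angular":[0,0,0]}
    - {"claw":0.02,"xyz":[0,0,-0.02],"angular":[0,0,0]}
    - {"claw":0.02,"xyz":[0,0,-0.02],"angular":[0,0,0]}
    - {"claw":0.02,"xyz":[0,0,-0.02],"angular":[0,0,0]}
    - {"claw":0.02,"xyz":[0,0,-0.015],"angular":[0,0,0]}
    - {"claw":0.02,"xyz":[0,0,-0.005],"angular":[0,0,0]}
    - {"claw":0.02,"xyz":[0,0,0],"angular":[0,0,0]}

```text
time_s: 14.82
tcp_pos: [0.5139, 0.0135, 0.2467]
eef_rot: [0.77, 0.638, 0.001, 0.001]
wrist_force: [0.2, -0.8, -1.4]
width: 0.337
grip_force: 29.9
```

Run:
```python
from h import *
f=r.grab_frame("scene");cv2.imwrite("pics/s2.png",cv2.resize(f["frame"][100:330,220:520],None,fx=2.5,fy=2.5,interpolation=2)[...,::-1])
```

```text
(no output)
```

View pics/s2.png

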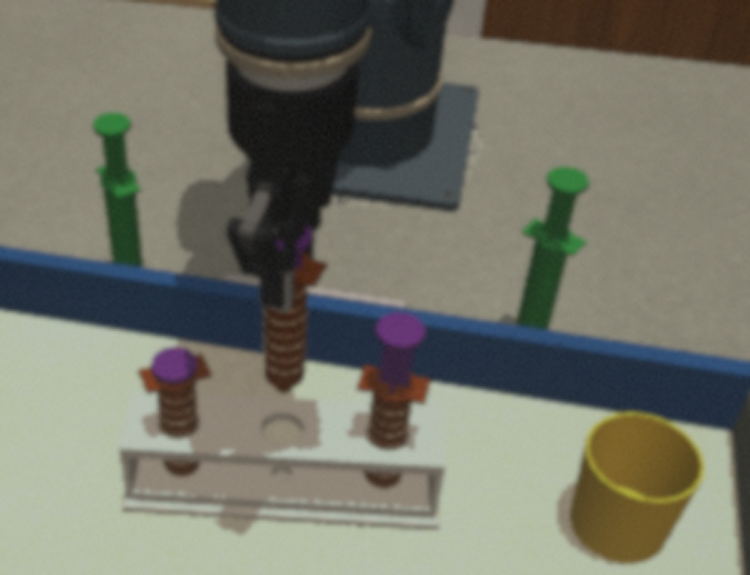

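The syringe is lifted clear and upright, nozzle at (285,385), its hole empty at (283,425), and the pot at (640,485). I carry it round syringe 1 to the pot.

Emit:
servo_tool:
  steps:
    - {"claw":0.02,"xyz":[0.02,0.014,0],"angular":[0,0,0]}
    - {"claw":0.02,"xyz":[0.024,0.016,0],"angular":[0,0,0]}
    - {"claw":0.02,"xyz":[0.024,0.016,0],"angular":[0,0,0]}
    - {"claw":0.02,"xyz":[0.02,0.014,0],"angular":[0,0,0]}
    - {"claw":0.02,"xyz":[0.024,-0.01,0],"angular":[0,0,0]}
    - {"claw":0.02,"xyz":[0.024,-0.02,0],"angular":[0,0,0]}
    - {"claw":0.02,"xyz":[0.024,-0.02,0],"angular":[0,0,0]}
    - {"claw":0.02,"xyz":[0.024,-0.02,0],"angular":[0,0,0]}

```text
time_s: 15.53
tcp_pos: [0.5366, 0.197, 0.2435]
eef_rot: [0.77, 0.638, -0.001, -0.001]
wrist_force: [0.4, 0.5, -1.0]
width: 0.338
grip_force: 30.0
```

Emit:
servo_tool:
  steps:
    - {"claw":0.02,"xyz":[0.018,-0.016,0],"angular":[0,0,0]}
    - {"claw":0.02,"xyz":[0.018,-0.016,0],"angular":[0,0,0]}
    - {"claw":0.02,"xyz":[0.018,-0.015,0],"angular":[0,0,0]}
    - {"claw":0.02,"xyz":[0.015,-0.013,0],"angular":[0,0,0]}
    - {"claw":0.02,"xyz":[0,0,0],"angular":[0,0,0]}
    - {"claw":0.02,"xyz":[0,0,0.01],"angular":[0,0,0]}
    - {"claw":0.02,"xyz":[0,0,0.01],"angular":[0,0,0]}
    - {"claw":0.02,"xyz":[0,0,0.01],"angular":[0,0,0]}

```text
time_s: 16.2
tcp_pos: [0.4919, 0.2736, 0.2133]
eef_rot: [0.771, 0.637, -0.001, 0.0]
wrist_force: [-0.2, -0.1, -0.3]
width: 0.337
grip_force: 30.0
```

Emit:
servo_tool:
  steps:
    - {"claw":0.02,"xyz":[0.003,-0.002,0.012],"angular":[0,0,0]}
    - {"claw":0.02,"xyz":[0,0,0.015],"angular":[0,0,0]}
    - {"claw":0.02,"xyz":[0,0,0.015],"angular":[0,0,0]}
    - {"claw":0.02,"xyz":[0,0,0.013],"angular":[0,0,0]}
    - {"claw":0.02,"xyz":[0,0,0.01],"angular":[0,0,0]}
    - {"claw":0.02,"xyz":[0,0,0.006],"angular":[0,0,0]}
    - {"claw":0.02,"xyz":[0,0,0.003],"angular":[0,0,0]}
    - {"claw":0.02,"xyz":[0,0,0.002],"angular":[0,0,0]}

```text
time_s: 16.87
tcp_pos: [0.4904, 0.2781, 0.1388]
eef_rot: [0.77, 0.638, -0.0, -0.0]
wrist_force: [-0.6, -0.4, -0.4]
width: 0.342
grip_force: 30.0
```

Emit:
servo_tool:
  steps:
    - {"claw":0.02,"xyz":[0,0,0.001],"angular":[0,0,0]}
    - {"claw":0.02,"xyz":[0,0,0.001],"angular":[0,0,0]}
    - {"claw":0.02,"xyz":[0,0,0.001],"angular":[0,0,0]}
    - {"claw":0.02,"xyz":[0,0,0.001],"angular":[0,0,0]}
    - {"claw":0.02,"xyz":[0,0,0.001],"angular":[0,0,0]}
    - {"claw":0.02,"xyz":[0,0,0.001],"angular":[0,0,0]}
    - {"claw":0.02,"xyz":[0,0,0],"angular":[0,0,0]}
    - {"claw":0.02,"xyz":[0,0,0],"angular":[0,0,0]}

```text
time_s: 17.53
tcp_pos: [0.4903, 0.2784, 0.1333]
eef_rot: [0.77, 0.638, -0.0, -0.0]
wrist_force: [-0.1, -0.4, -0.9]
width: 0.34
grip_force: 30.0
```

Emit:
servo_tool:
  steps:
    - {"claw":0.02,"xyz":[0,0,0.0005],"angular":[0,0,0]}
    - {"claw":0.02,"xyz":[0,0,0.0005],"angular":[0,0,0]}
    - {"claw":0.02,"xyz":[0,0,0.0005],"angular":[0,0,0]}
    - {"claw":0.02,"xyz":[0,0,0.0005],"angular":[0,0,0]}
    - {"claw":0.02,"xyz":[0,0,0.0005],"angular":[0,0,0]}
    - {"claw":0.02,"xyz":[0,0,0.0005],"angular":[0,0,0]}
    - {"claw":0.02,"xyz":[0,0,0],"angular":[0,0,0]}
    - {"claw":0.02,"xyz":[0,0,0],"angular":[0,0,0]}

```text
time_s: 18.2
tcp_pos: [0.4907, 0.2791, 0.1311]
eef_rot: [0.77, 0.638, 0.001, -0.0]
wrist_force: [-1.2, -0.4, 7.1]
width: 0.332
grip_force: 30.1
```

Emit:
servo_tool:
  steps:
    - {"claw":0.02,"xyz":[0,0,-0.001],"angular":[0,0,0]}
    - {"claw":0.035,"xyz":[0,0,0],"angular":[0,0,0]}
    - {"claw":0.045,"xyz":[0,0,0],"angular":[0,0,0]}
    - {"claw":0.055,"xyz":[0,0,0],"angular":[0,0,0]}
    - {"claw":0.065,"xyz":[0,0,0],"angular":[0,0,0]}
    - {"claw":0.075,"xyz":[0,0,0],"angular":[0,0,0]}
    - {"claw":0.085,"xyz":[0,0,0],"angular":[0,0,0]}
    - {"claw":0.085,"xyz":[0,0,0],"angular":[0,0,0]}

```text
time_s: 18.87
tcp_pos: [0.4903, 0.2784, 0.1312]
eef_rot: [0.77, 0.638, -0.0, -0.0]
wrist_force: [0.2, -0.5, -0.6]
width: 0.995
grip_force: 0.0
```

Run:
```python
from h import *
f=r.grab_frame("scene");cv2.imwrite("pics/s3.png",cv2.resize(f["frame"][130:340,360:560],None,fx=2.8,fy=2.8,interpolation=2)[...,::-1])
```

```text
(no output)
```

View pics/s3.png

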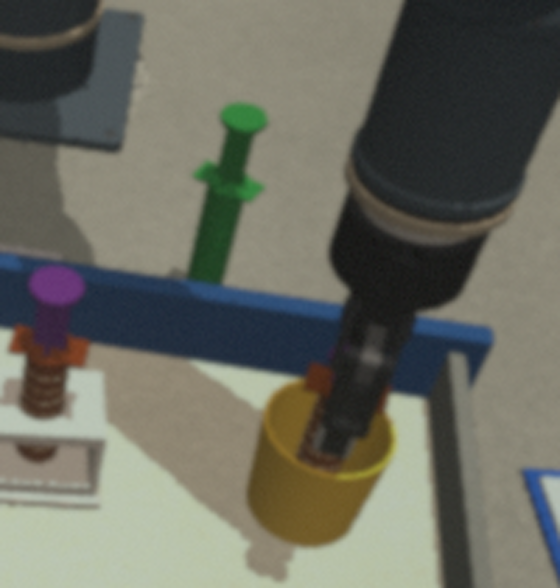

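The syringe stands in the pot, barrel near (322,450), with the fingers open around it. I rise straight up.

Emit:
servo_tool:
  steps:
    - {"claw":0.085,"xyz":[0,0,-0.008],"angular":[0,0,0]}
    - {"claw":0.085,"xyz":[0,0,-0.012],"angular":[0,0,0]}
    - {"claw":0.085,"xyz":[0,0,-0.015],"angular":[0,0,0]}
    - {"claw":0.085,"xyz":[0,0,-0.015],"angular":[0,0,0]}
    - {"claw":0.085,"xyz":[0,0,-0.015],"angular":[0,0,0]}
    - {"claw":0.085,"xyz":[0,0,-0.015],"angular":[0,0,0]}
    - {"claw":0.085,"xyz":[0,0,-0.015],"angular":[0,0,0]}
    - {"claw":0.085,"xyz":[0,0,-0.015],"angular":[0,0,0]}

```text
time_s: 19.58
tcp_pos: [0.4902, 0.2784, 0.2428]
eef_rot: [0.77, 0.638, 0.0, -0.0]
wrist_force: [-0.3, 0.9, -0.2]
width: 0.994
grip_force: 0.0
```

Emit:
servo_tool:
  steps:
    - {"claw":0,"xyz":[-0.0302,0.0074,0],"angular":[0,0,0]}
    - {"claw":0,"xyz":[-0.0302,0.0074,0],"angular":[0,0,0]}
    - {"claw":0,"xyz":[-0.0302,0.0074,0],"angular":[0,0,0]}
    - {"claw":0,"xyz":[-0.0302,0.0074,0],"angular":[0,0,0]}
    - {"claw":0,"xyz":[-0.0302,0.0074,0],"angular":[0,0,0]}
    - {"claw":0,"xyz":[-0.0302,0.0074,0],"angular":[0,0,0]}
    - {"claw":0,"xyz":[0,0,0.008],"angular":[0,0,0]}
    - {"claw":0,"xyz":[0,0,0.008],"angular":[0,0,0]}

```text
time_s: 20.25
tcp_pos: [0.5008, 0.0902, 0.2258]
eef_rot: [0.771, 0.636, 0.0, 0.001]
wrist_force: [-0.7, 0.9, 0.3]
width: 0.004
grip_force: 0.0
```

Run:
```python
from h import *
f=r.grab_frame("scene");cv2.imwrite("pics/s4.png",cv2.resize(f["frame"][180:340,260:520],None,fx=2.8,fy=2.8,interpolation=2)[...,::-1])
```

```text
(no output)
```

View pics/s4.png

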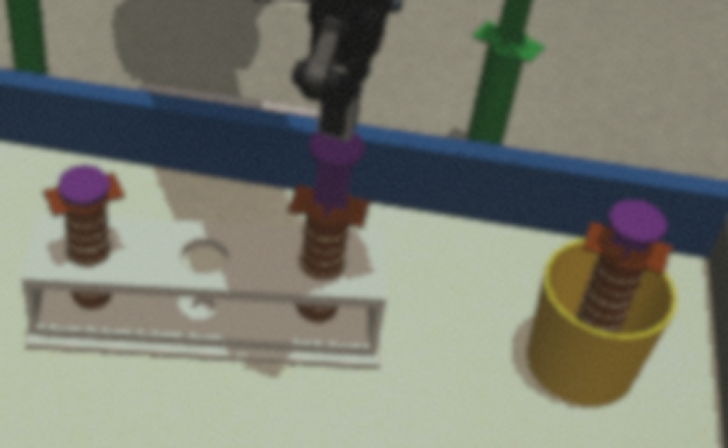

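Syringe 2 leans nozzle-down in the pot, disc at (637,222). The fingers are above the disc of syringe 1 at (336,150), so I push it next.

Emit:
servo_tool:
  steps:
    - {"claw":0,"xyz":[0.002,0,0.003],"angular":[0,0,0]}
    - {"claw":0,"xyz":[0,0,0.004],"angular":[0,0,0]}
    - {"claw":0,"xyz":[0,0,0.004],"angular":[0,0,0]}
    - {"claw":0,"xyz":[0,0,0.004],"angular":[0,0,0]}
    - {"claw":0,"xyz":[0,0,0.004],"angular":[0,0,0]}
    - {"claw":0,"xyz":[0,0,0.004],"angular":[0,0,0]}
    - {"claw":0,"xyz":[0,0,0.003],"angular":[0,0,0]}
    - {"claw":0,"xyz":[0,0,0.001],"angular":[0,0,0]}

```text
time_s: 20.97
tcp_pos: [0.5005, 0.0941, 0.1978]
eef_rot: [0.77, 0.638, -0.0, -0.0]
wrist_force: [-0.9, 0.1, 1.4]
width: 0.001
grip_force: 1.0
```

Emit:
servo_tool:
  steps:
    - {"claw":0,"xyz":[0,0,0.0005],"angular":[0,0,0]}
    - {"claw":0,"xyz":[0,0,0.0005],"angular":[0,0,0]}
    - {"claw":0,"xyz":[0,0,0.0005],"angular":[0,0,0]}
    - {"claw":0,"xyz":[0,0,0.0005],"angular":[0,0,0]}
    - {"claw":0,"xyz":[0,0,0.0005],"angular":[0,0,0]}
    - {"claw":0,"xyz":[0,0,0.0005],"angular":[0,0,0]}
    - {"claw":0,"xyz":[0,0,0.0005],"angular":[0,0,0]}
    - {"claw":0,"xyz":[0,0,0.0005],"angular":[0,0,0]}

```text
time_s: 21.63
tcp_pos: [0.5007, 0.0941, 0.1943]
eef_rot: [0.77, 0.638, 0.0, 0.0]
wrist_force: [0.5, 0.4, 2.2]
width: 0.002
grip_force: 1.0
```

Emit:
servo_tool:
  steps:
    - {"claw":0,"xyz":[0,0,0.0005],"angular":[0,0,0]}
    - {"claw":0,"xyz":[0,0,0.0005],"angular":[0,0,0]}
    - {"claw":0,"xyz":[0,0,0.0005],"angular":[0,0,0]}
    - {"claw":0,"xyz":[0,0,0.0005],"angular":[0,0,0]}
    - {"claw":0,"xyz":[0,0,0.0005],"angular":[0,0,0]}
    - {"claw":0,"xyz":[0,0,0.0005],"angular":[0,0,0]}
    - {"claw":0,"xyz":[0,0,0.0005],"angular":[0,0,0]}
    - {"claw":0,"xyz":[0,0,0.0005],"angular":[0,0,0]}

```text
time_s: 22.3
tcp_pos: [0.5007, 0.0941, 0.1903]
eef_rot: [0.77, 0.638, 0.0, -0.0]
wrist_force: [-0.3, -0.4, 1.8]
width: 0.0
grip_force: 1.0
```

Emit:
servo_tool:
  steps:
    - {"claw":0,"xyz":[0,0,0.0005],"angular":[0,0,0]}
    - {"claw":0,"xyz":[0,0,0.0005],"angular":[0,0,0]}
    - {"claw":0,"xyz":[0,0,0.0005],"angular":[0,0,0]}
    - {"claw":0,"xyz":[0,0,0.0005],"angular":[0,0,0]}
    - {"claw":0,"xyz":[0,0,0.0005],"angular":[0,0,0]}
    - {"claw":0,"xyz":[0,0,0.0005],"angular":[0,0,0]}
    - {"claw":0,"xyz":[0,0,0.0005],"angular":[0,0,0]}
    - {"claw":0,"xyz":[0,0,0.0005],"angular":[0,0,0]}

```text
time_s: 22.97
tcp_pos: [0.5007, 0.0941, 0.1863]
eef_rot: [0.77, 0.638, 0.0, -0.0]
wrist_force: [0.4, 0.0, 2.3]
width: -0.002
grip_force: 1.0
```

Emit:
servo_tool:
  steps:
    - {"claw":0,"xyz":[0,0,0.0005],"angular":[0,0,0]}
    - {"claw":0,"xyz":[0,0,0.0005],"angular":[0,0,0]}
    - {"claw":0,"xyz":[0,0,0.0005],"angular":[0,0,0]}
    - {"claw":0,"xyz":[0,0,0.0005],"angular":[0,0,0]}
    - {"claw":0,"xyz":[0,0,0.0005],"angular":[0,0,0]}
    - {"claw":0,"xyz":[0,0,0.0005],"angular":[0,0,0]}
    - {"claw":0,"xyz":[0,0,0.0005],"angular":[0,0,0]}
    - {"claw":0,"xyz":[0,0,0.0005],"angular":[0,0,0]}

```text
time_s: 23.63
tcp_pos: [0.5007, 0.0941, 0.1823]
eef_rot: [0.77, 0.638, -0.0, -0.0]
wrist_force: [-0.0, 0.0, 1.5]
width: -0.001
grip_force: 1.0
```

Emit:
servo_tool:
  steps:
    - {"claw":0,"xyz":[0,0,0.0005],"angular":[0,0,0]}
    - {"claw":0,"xyz":[0,0,0.0005],"angular":[0,0,0]}
    - {"claw":0,"xyz":[0,0,0.0005],"angular":[0,0,0]}
    - {"claw":0,"xyz":[0,0,0.0005],"angular":[0,0,0]}
    - {"claw":0,"xyz":[0,0,0.0005],"angular":[0,0,0]}
    - {"claw":0,"xyz":[0,0,0.0005],"angular":[0,0,0]}
    - {"claw":0,"xyz":[0,0,0.0005],"angular":[0,0,0]}
    - {"claw":0,"xyz":[0,0,0.0005],"angular":[0,0,0]}

```text
time_s: 24.3
tcp_pos: [0.5006, 0.0941, 0.1783]
eef_rot: [0.77, 0.638, -0.0, -0.0]
wrist_force: [0.9, 1.5, 2.7]
width: -0.0
grip_force: 1.0
```

Emit:
servo_tool:
  steps:
    - {"claw":0,"xyz":[0,0,0.001],"angular":[0,0,0]}
    - {"claw":0,"xyz":[0,0,0.001],"angular":[0,0,0]}
    - {"claw":0,"xyz":[0,0,0.001],"angular":[0,0,0]}
    - {"claw":0,"xyz":[0,0,0.001],"angular":[0,0,0]}
    - {"claw":0,"xyz":[0,0,0.001],"angular":[0,0,0]}
    - {"claw":0,"xyz":[0,0,0.0015],"angular":[0,0,0]}
    - {"claw":0,"xyz":[0,0,0.0015],"angular":[0,0,0]}
    - {"claw":0,"xyz":[0,0,0.001],"angular":[0,0,0]}

```text
time_s: 24.97
tcp_pos: [0.5015, 0.0945, 0.1699]
eef_rot: [0.77, 0.638, 0.001, 0.0]
wrist_force: [0.1, 1.1, 17.8]
width: -0.005
grip_force: 9.2
```

Syringe 1 also ran freely to the same hard-stop height, TCP 0.1699. I retreat upward and check everything.

Emit:
servo_tool:
  steps:
    - {"claw":0,"xyz":[0,0,-0.015],"angular":[0,0,0]}
    - {"claw":0,"xyz":[0,0,-0.02],"angular":[0,0,0]}
    - {"claw":0,"xyz":[0,0,-0.03],"angular":[0,0,0]}
    - {"claw":0,"xyz":[0,0,-0.03],"angular":[0,0,0]}
    - {"claw":0,"xyz":[0,0,-0.02],"angular":[0,0,0]}
    - {"claw":0,"xyz":[0,0,-0.01],"angular":[0,0,0]}
    - {"claw":0,"xyz":[0,0,0],"angular":[0,0,0]}
    - {"claw":0,"xyz":[0,0,0],"angular":[0,0,0]}

```text
time_s: 25.63
tcp_pos: [0.5004, 0.0937, 0.2935]
eef_rot: [0.77, 0.638, -0.0, 0.0]
wrist_force: [-0.1, -0.0, -0.8]
width: -0.003
grip_force: 0.0
```

Run:
```python
from h import *
f=r.grab_frame("scene");P=cloud(f);h=cv2.cvtColor(f["frame"],cv2.COLOR_RGB2HSV);H,S,V=[h[...,i].astype(int) for i in range(3)]
cv2.imwrite("pics/s5.png",f["frame"][...,::-1])
for y0 in(-.066,.092,.28):
    q=P[(P[...,0]>.4)&(P[...,0]<.65)&(abs(P[...,1]-y0)<.05)&(H>125)&(H<160)&(S>80)&(P[...,2]>.08)&(P[...,2]<.21)];print(y0,np.percentile(q[:,2],85).round(4),q.mean(0).round(3))
```

```text
-0.066 0.1492 [ 0.529 -0.065  0.148]
0.092 0.1492 [0.502 0.092 0.148]
0.28 0.1603 [0.491 0.278 0.158]
```

View pics/s5.png

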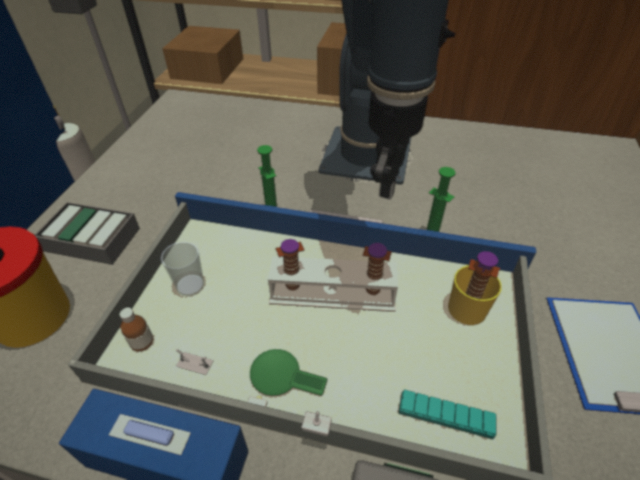

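Both sound syringes are home at (290,246) and (377,251), the stiff one stands in the pot at (486,262), and everything else is where it was. I hand in.

```bash
python3 -c "
from cell import r
print(r.close_job())"
```

```text
the job is handed in; nothing more can be done
None
```

Syringes 1 and 3 glided freely and are pushed fully home in the rack; syringe 2 stiffened about 14 mm short of home (about 7 N), so I stopped there and set it nozzle-down in the yellow pot; nothing else was moved, and the job was handed in at about 26 s.

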